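# Press the proud jar lids home at the dispensary bench

### The job

Two of the three amber jars on the pharmacy bench have black lids that still stand proud, with the white neck ring showing. Press each of these two lids straight down until it is fully home, keeping the jars upright where they stand. Leave the third jar, whose lid is already home, and the white mortar alone.

Things in the scene. Friction and masses are not known exactly. Their poses are not given: they have to be found in the camera images.
- lid_a_top (a point): Top centre of the proud lid on the first jar to close (loose amber jar 64 mm wide, shoulder at 77 mm, flat black push-on lid 50 mm wide, 22 mm tall). Starts 112 to 118 mm above the bench (z = 0), white neck ring showing below the lid; fully home it is at 100 mm, ring hidden. Slides straight down against about 8 N of friction, stops hard when home, stays where left. z points up.
- lid_b_top (a point): Top centre of the proud lid on the second jar to close (loose amber jar 64 mm wide, shoulder at 77 mm, flat black push-on lid 50 mm wide, 22 mm tall). Starts 112 to 118 mm above the bench (z = 0), white neck ring showing below the lid; fully home it is at 100 mm, ring hidden. Slides straight down against about 8 N of friction, stops hard when home, stays where left. z points up.
- jar_closed: The third jar, which looks the same (loose amber jar 64 mm wide, shoulder at 77 mm, flat black push-on lid 50 mm wide, 22 mm tall) but has its lid already fully home, lid top 100 mm above the bench, no white ring showing. Not to be touched. Origin at the centre of its underside, z up.
- mortar: White porcelain mortar (bowl), 84 mm across the rim and 50 mm tall, standing loose on the bench, to be left in its place. Origin at the centre of its underside, z up.

How it is judged:
At the end, for the whole second after the job is handed in: Both proud lids are home to within 3 mm (lid tops at most 103 mm above the bench), both jars stand upright within 10 degrees, their lid tops within 40 mm of where they started, and the closed jar and the mortar within 20 mm of where they started (height (world z) of lid_a_top between 0.09 and 0.103 m and angle between each of lid_a_top, lid_b_top's own z axis and vertical below 0.17 rad and height (world z) of lid_b_top between 0.09 and 0.103 m and distance of each of lid_a_top, lid_b_top from where it was at the start of the episode below 0.04 m and distance of each of jar_closed, mortar from where it was at the start of the episode below 0.02 m); the robot touches nothing.
It fails at once if a jar being closed is pushed more than 40 mm away or tipped more than 20 degrees (distance of any of lid_a_top, lid_b_top from where it was at the start of the episode above 0.04 m or angle between any of lid_a_top, lid_b_top's own z axis and vertical above 0.35 rad).
It fails at once if the robot presses or knocks the jar that is already closed (more than 2 N) (contact force between any of the fingers, the arm and jar_closed above 2 N).
It fails at once if the closed jar or the mortar is shifted more than 20 mm (distance of any of jar_closed, mortar from where it was at the start of the episode above 0.02 m).
It also fails if it takes over 40 s, if anything falls off the work surface, if the arm or the gripper's body presses on something with over 40 N, if the wrist force passes 120 N, or if a joint passes its speed limit or range.

### The arm

A 7-joint arm with a two-finger parallel gripper is mounted at the origin on the work surface. World frame = base frame: x ahead of the robot, y to its left, z up, the work surface at z = 0. Lengths are in m, angles in rad, forces in N, time in s.
With the tool pointing down it reaches from about 0.425 to 0.925 m from the base axis. Payload 6.8 kg.
Tool frame: the origin (TCP) lies on the mounting face of the last link; the fingertips stand 173 mm ahead of it and the grasp point (between the pads) lies 155 mm ahead of it; y points along the fingers, x is the direction in which the jaws open and shut, and the axes are right-handed (so a half turn about y gives the same grasp; the last joint's range is limited). The gripper opens to 85 mm and grips with 20 to 120 N. Pads are 22 mm wide; open, the fingers measure 114 mm over their backs; the gripper's body (76 mm by 85 mm) begins 54 mm behind the grasp point. The pads swing forward as they close: fully open they stand 13 mm farther back than shut.
Start: joints at [-1.246, 0.477, 0.022, 1.555, -0.011, 1.109, -0.083], TCP at [0.283, 0.613, 0.405] pointing down, gripper open.
Joint ranges: [-2.96, 2.96], [-0.34, 2.1], [-1.41, 1.46], [0.24, 2.44], [-1.37, 4.51], [0.17, 1.92], [-2.96, 2.96]. Speed limits (rad/s): [2.39, 2.39, 3.14, 3.14, 3.14, 3.14, 3.14].

### API

Orientations are given as a rotation vector (axis times angle).
In Python, from bench import r gives the robot as it stands.
- The arm moves only by the tool step_arm, never from a script. Its arguments are lists of equal length, an entry for each row: "xyz": the shift along the tool's x, y, z scaled (see below), a list of three; "rotation": the turn, a rotation vector about the tool's x, y, z scaled (see below), a list of three. A call has 1 to 20 rows; each row is the pose to reach, as a shift and turn from the pose measured when the call began, along the tool's axes at that moment; what a row does not reach only later rows make up. The controller multiplies each number of a shift by 30 cm and each number of a turn by 90 degrees. A row lasts 1/8 s, in which the tool goes at most 62.5 mm and 10.7 degrees, less where a joint would pass 70% of its speed; a pose out of reach is approached as far as the arm can. A call with a number of a shift or a turn outside -1 to 1 is refused whole. A call with a gripper value outside its range is refused whole. "grip" is the closure, from 0 (fully open) to 1 (shut), set as the call begins (left out, the last holds). The fingers move at their own pace and stop on an object; "force" is the grip in N (left out, the last holds). Time passes only in rows, so rows that repeat a pose let the fingers close. It gives the time, the measured TCP pose, the force and the opening at its end, in the units of the state.
- r.get_obs(): the state, without advancing time (a new reading comes with each control period).
- r.grab_frame(name): name is "scene" or "top" or "wrist"; returns a dict with "pixels" (400x640x3 uint8, red, green, blue), "fx", "fy", "cx", "cy" (pixels), "position" and "attitude" of the camera in the world; the wrist camera has in their place "mount" (4x4, takes a point from camera to tool coordinates, whose origin is the TCP and whose axes are the tool frame's). Camera axes: x right, y down, z forward; pixel columns grow to the right and rows downward; lengths in m; the calibration is good to about 2 mm. A picture is of the moment at which its call begins: read the wrist's pose just before it. There is no depth.
- r.hand_in(): hands the job in, once; it reports no verdict.
The state is a dict: "clock": time; "joints": joint angles; "qvel": joint speeds; "tau": joint torques, N m; "tcp_pos": TCP position; "orientation": TCP orientation; "contact_force": force on the tool from outside, world axes, zero at the start; "moment": the same for the moment, N m; "grip_width": finger opening in m.
Only numpy, scipy, OpenCV 4.12 (cv2) and the standard library are available. Lean on these libraries where they do the work, as an engineer would, in place of code of your own. Each camera call takes 0.05 s, during which the arm holds its last target.

## Working session

There is one attempt and no reset: what is moved stays moved. The work goes in short steps, Python scripts to look and compute and a tool call to move; the robot and the scene stay as the last step left them, time stands still between calls to the robot, and variables do not carry over. Pictures are saved under pics/ and viewed, and the job is handed in when it is done.

Besides the shell and the picture viewer there is one more tool, called after "Emit:" by a JSON object that holds its "op" and its "data". step_arm: Moves the arm, as the interface text tells. Its arguments: {"type":"object","properties":{"xyz":{"type":"array"},"rotation":{"type":"array"},"grip":{"type":"number"},"force":{"type":"number"}},"required":["xyz","rotation"]}

```bash
mkdir -p pics
cat > h.py <<'E'
import numpy as np,cv2
from scipy.spatial.transform import Rotation as R
from bench import r
def save(n,f,crop=None,s=1):
    p=f["pixels"][:,:,::-1]
    if crop: x0,y0,x1,y1=crop; p=p[y0:y1,x0:x1]
    cv2.imwrite("pics/"+n,cv2.resize(np.ascontiguousarray(p),None,fx=s,fy=s,interpolation=cv2.INTER_CUBIC))
E
python3 - <<'E'
from h import *
print(r.get_obs())
for n in("scene","top"):
    f=r.grab_frame(n); save(n+"1.png",f); np.save(n+".npy",f,allow_pickle=True)
    print({k:v for k,v in f.items() if k!="pixels"})
E
```

```text
{'clock': 0.0, 'joints': array([-1.24610816,  0.4778094 ,  0.02234576,  1.55645634, -0.01149381,
        1.10929947, -0.08310711]), 'qvel': array([ 1.28861192e-03,  9.51325346e-04, -1.65981006e-05,  8.41042334e-04,
        7.75872346e-04, -2.16176379e-03, -6.39571988e-04]), 'tau': array([-6.29114438e-04, -5.96469712e+01,  1.60775509e+00, -2.81186771e+01,
        1.24128975e-02,  9.60742473e-03,  1.05798583e-05]), 'tcp_pos': array([0.28297727, 0.61251553, 0.40371725]), 'orientation': array([-1.38454026, -0.88372203,  0.88613666]), 'contact_force': array([0.2613898 , 0.22204709, 0.03641432]), 'moment': array([-0.00780047, -0.02845845, -0.00686378]), 'grip_width': 0.08550427449466938}
{'fx': 458.7093144928539, 'fy': 458.7093144928539, 'cx': 315.73395709254333, 'cy': 197.93426163502056, 'position': array([ 1.07629034, -0.27900348,  0.54946235]), 'attitude': array([-1.9705202 , -1.15224824,  0.58337124])}
{'fx': 519.5815574932, 'fy': 519.5815574932, 'cx': 324.2427570609638, 'cy': 191.60700635009772, 'position': array([ 0.33149156, -0.001324  ,  1.18225957]), 'attitude': array([-2.14181754,  2.08610555, -0.20249643])}
```

View pics/scene1.png

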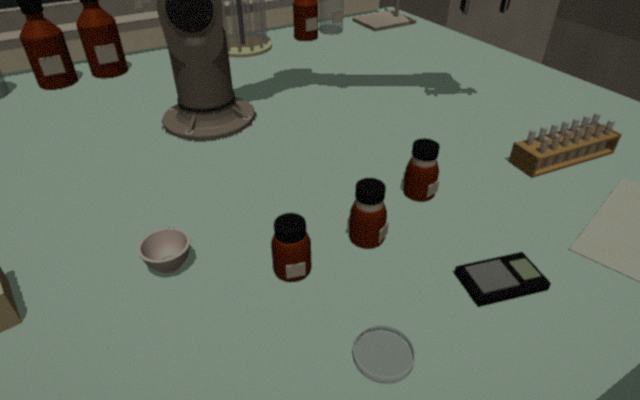

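View pics/top1.png

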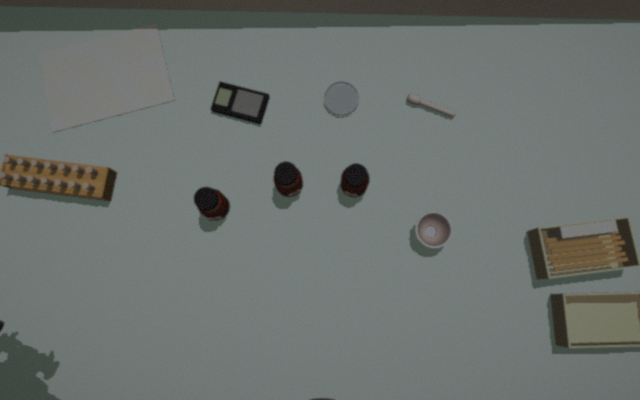

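Run:
```python
from h import *
o=r.get_obs(); print(R.from_rotvec(o['orientation']).as_matrix().round(3))
for n in("scene","top"):
    f=np.load(n+".npy",allow_pickle=True).item()
    print(n,R.from_rotvec(f['attitude']).as_matrix().round(3))
```

```text
[[ 0.419 -0.001 -0.908]
 [ 0.908 -0.002  0.419]
 [-0.002 -1.    -0.   ]]
scene [[ 0.487  0.523 -0.699]
 [ 0.873 -0.299  0.385]
 [-0.008 -0.798 -0.602]]
top [[ 0.027 -0.98   0.197]
 [-1.    -0.025  0.01 ]
 [-0.004 -0.197 -0.98 ]]
```

Run:
```python
from h import *
f=np.load("scene.npy",allow_pickle=True).item(); save("s_c.png",f,(255,130,455,285),4)
f=np.load("top.npy",allow_pickle=True).item(); save("t_c.png",f,(185,145,385,235),4)
```

```text
(no output)
```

View pics/s_c.png

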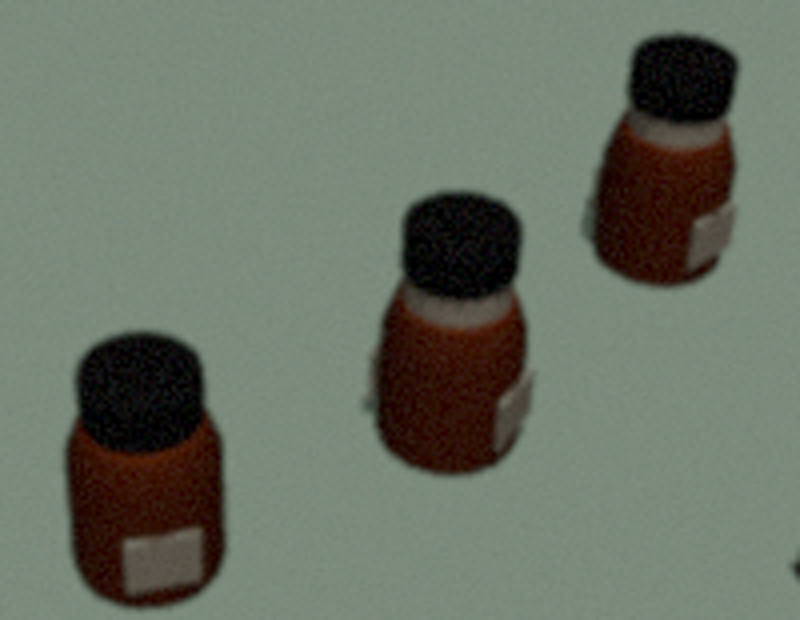

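View pics/t_c.png

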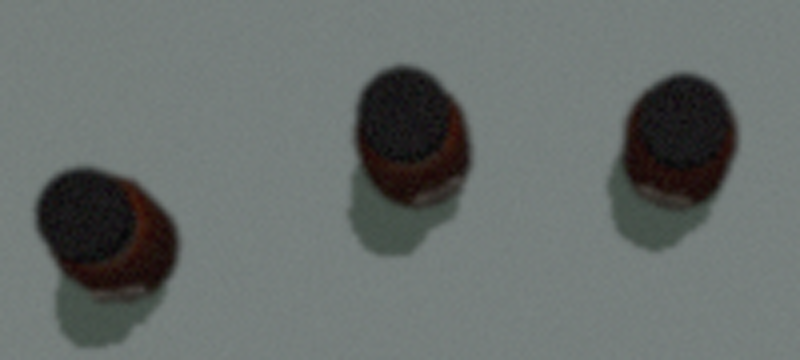

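```bash
cat >> h.py <<'E'
def ray(f,u,v):
    d=R.from_rotvec(f['attitude']).apply([(u-f['cx'])/f['fx'],(v-f['cy'])/f['fy'],1]); return f['position'],d/np.linalg.norm(d)
def atz(f,u,v,z):
    p,d=ray(f,u,v); return p+d*(z-p[2])/d[2]
def proj(f,P):
    q=R.from_rotvec(f['attitude']).inv().apply(np.array(P)-f['position']); return q[...,:2]/q[...,2:]*f['fx']+[f['cx'],f['cy']]
E
python3 - <<'E'
from h import *
s=np.load("scene.npy",allow_pickle=True).item();t=np.load("top.npy",allow_pickle=True).item()
for n,a,b,z in(("A",(426,146),(206,197.5),.115),("B",(370.5,185),(285.75,174),.115),("C",(290,221),(356.5,174.5),.1)):
    p,d=ray(s,*a);q,e=ray(t,*b)
    k=np.linalg.lstsq(np.c_[d,-e],q-p,rcond=None)[0]
    print(n,atz(s,*a,z).round(4),atz(t,*b,z).round(4),(p+k[0]*d).round(4),(q+k[1]*e).round(4))
print("mortar",atz(t,433,231,.025))
E
```

```text
A [0.5338 0.2525 0.115 ] [0.5265 0.2561 0.115 ] [0.528  0.2582 0.1103] [0.5274 0.2573 0.11  ]
B [0.5856 0.0932 0.115 ] [0.5813 0.0913 0.115 ] [0.5836 0.0947 0.1133] [0.5818 0.0916 0.1126]
C [ 0.586  -0.0545  0.1   ] [ 0.5876 -0.0587  0.1   ] [ 0.5884 -0.0555  0.1022] [ 0.5871 -0.0586  0.102 ]
mortar [ 0.4800514  -0.23544828  0.025     ]
```

```bash
cat > ov.py <<'E'
from h import *
s=np.load("scene.npy",allow_pickle=True).item();t=np.load("top.npy",allow_pickle=True).item()
a=np.linspace(0,2*np.pi,80)
out=[]
J=[(.529,.2565,.113),(.583,.0925,.114),(.587,-.0575,.1)]
for f,c in((s,(255,130,455,285)),(t,(185,145,385,235))):
    x0,y0,x1,y1=c; im=cv2.resize(np.ascontiguousarray(f["pixels"][y0:y1,x0:x1,::-1]),None,fx=4,fy=4,interpolation=cv2.INTER_CUBIC)
    im=cv2.convertScaleAbs(im,alpha=1.8)
    for x,y,z in J:
        for rr,zz in((.025,z),(.025,z-.022),(.032,0.003)):
            P=np.c_[x+rr*np.cos(a),y+rr*np.sin(a),a*0+zz]
            q=(proj(f,P)-[x0,y0]+.5)*4-.5
            cv2.polylines(im,[np.round(q).astype(int)],True,(0,255,255),1)
    out.append(im)
cv2.imwrite("pics/ov.png",cv2.resize(np.vstack(out),None,fx=.6,fy=.6)) 
cv2.imwrite("pics/ov1.png",out[0]);cv2.imwrite("pics/ov2.png",out[1])
E
python3 ov.py
```

```text
(no output)
```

View pics/ov1.png

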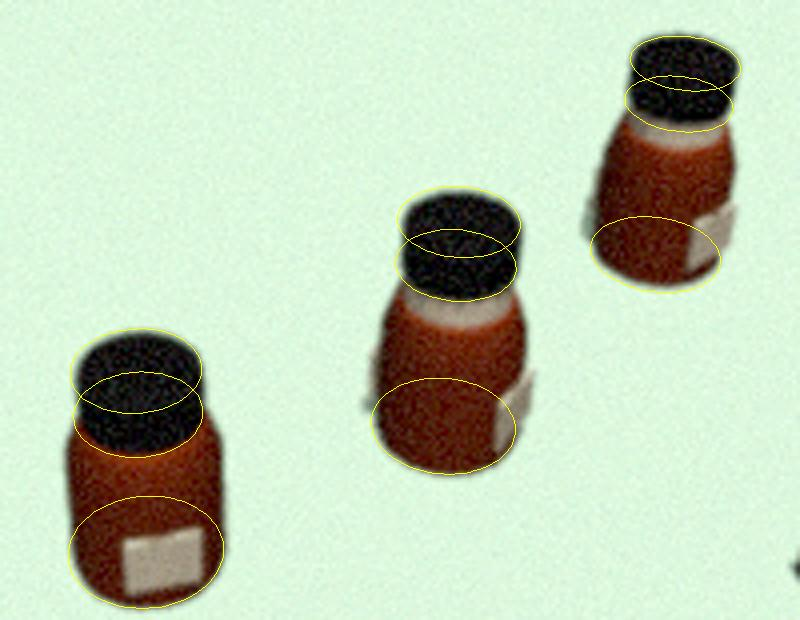

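View pics/ov2.png

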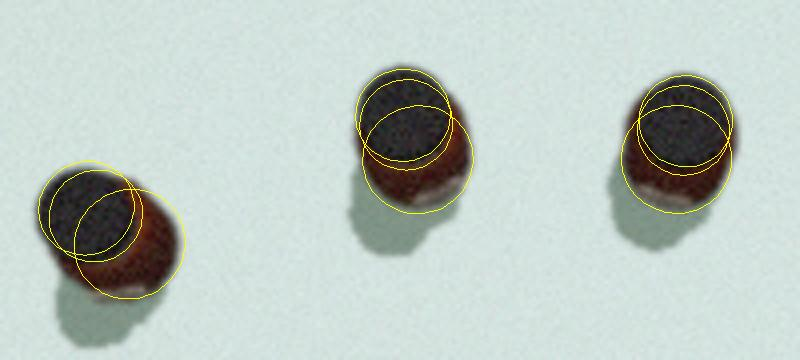

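```bash
cat >> h.py <<'E'
def go(x,y,z):
    o=r.get_obs(); M=R.from_rotvec(o['orientation']).as_matrix()
    D=np.array([[1,0,0],[0,0,1],[0,-1,0]])
    # level tool: y down, keep x heading
    xh=M[:,0]*[1,1,0]; xh/=np.linalg.norm(xh); yd=np.array([0,0,-1.]); T=np.c_[xh,yd,np.cross(xh,yd)]
    print("t",o['clock'],"tcp",o['tcp_pos'].round(4),"F",o['contact_force'].round(2),"w",round(o['grip_width'],4))
    print("shift units",(M.T@(np.array([x,y,z])-o['tcp_pos'])/.3).round(4),"rot",((R.from_matrix(M.T@T)).as_rotvec()/(np.pi/2)).round(4))
E
python3 -c "
from h import *
go(.527,.2575,.40)"
```

```text
t 0.1 tcp [0.283  0.6125 0.4038] F [-0.25  0.49  0.01] w 0.0852
shift units [-0.7332  0.0141 -1.2347] rot [ 0.0001  0.     -0.0011]
```

Emit:
{"op": "step_arm", "data": {"xyz": [[-0.1,0,-0.17],[-0.2,0,-0.34],[-0.3,0,-0.5],[-0.4,0,-0.67],[-0.5,0,-0.84],[-0.55,0,-0.95],[-0.55,0,-0.95]], "rotation": [[0,0,0],[0,0,0],[0,0,0],[0,0,0],[0,0,0],[0,0,0],[0,0,0]], "grip": 1, "force": 40}}

```text
clock: 0.98
tcp_pos: [0.4748, 0.3397, 0.4039]
orientation: [-1.388, -0.879, 0.881]
contact_force: [0.2, -0.3, -0.1]
grip_width: -0.0003
```

```bash
python3 -c "
from h import *
go(.527,.2575,.36)"
```

```text
t 0.975 tcp [0.4748 0.3397 0.4039] F [ 0.18 -0.27 -0.05] w -0.0003
shift units [-0.1736  0.1474 -0.274 ] rot [ 0.0009  0.     -0.0018]
```

Emit:
{"op": "step_arm", "data": {"xyz": [[-0.09,0.07,-0.14],[-0.174,0.147,-0.274],[-0.174,0.147,-0.274],[-0.174,0.147,-0.274]], "rotation": [[0,0,-0.002],[0,0,-0.002],[0,0,-0.002],[0,0,-0.002]]}}

```text
clock: 1.48
tcp_pos: [0.5263, 0.2587, 0.3598]
orientation: [-1.385, -0.881, 0.88]
contact_force: [-0.5, 0.5, 0.3]
grip_width: 0.0001
```

Run:
```python
from h import *
go(.527,.2575,.30)
f=r.grab_frame("scene"); save("s2.png",f,(340,20,520,220),3)
f=r.grab_frame("wrist"); save("w2.png",f)
```

```text
t 1.475 tcp [0.5263 0.2587 0.3598] F [-0.51  0.53  0.35] w 0.0001
shift units [-0.0026  0.1995 -0.0036] rot [ 0.0002 -0.      0.0002]
```

View pics/s2.png

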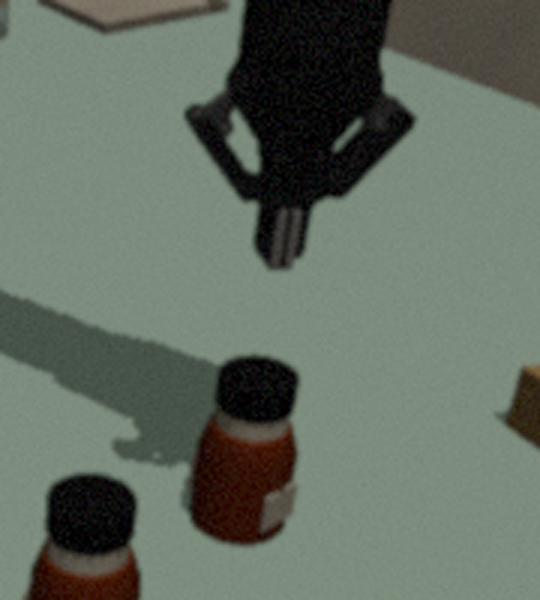

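View pics/w2.png

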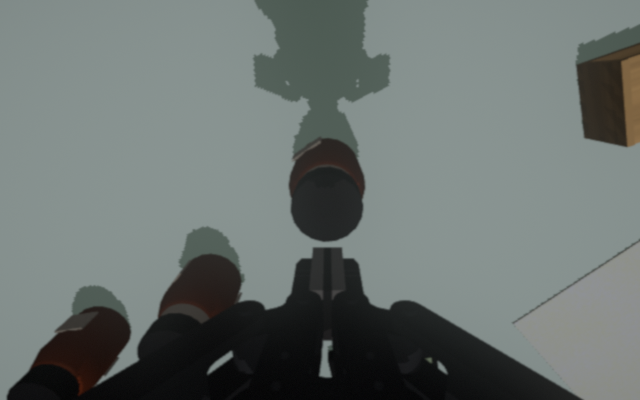

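Run:
```python
from h import *
o=r.get_obs();f=r.grab_frame("wrist")
M=np.eye(4);M[:3,:3]=R.from_rotvec(o['orientation']).as_matrix();M[:3,3]=o['tcp_pos']
C=M@f['mount']; g=dict(f,position=C[:3,3],attitude=R.from_matrix(C[:3,:3]).as_rotvec())
a=np.linspace(0,2*np.pi,60)
for n,(x,y,z) in dict(A=(.527,.2575,.113),B=(.582,.0935,.114)).items():
    for zz in (z,z-.022):
        q=proj(g,np.c_[x+.025*np.cos(a),y+.025*np.sin(a),a*0+zz]); print(n,q.min(0),q.max(0))
s=r.grab_frame("scene")
for z in (.16,.174,.187): print((proj(s,np.array([o['tcp_pos'][0],o['tcp_pos'][1],z]))-[340,20])*3)
go(.527,.2575,.29)
```

```text
A [288.6349307  175.08844576] [361.77030403 243.51896627]
A [291.71521297 167.25907116] [358.83287077 230.70783367]
B [134.5335183  325.52035083] [198.46184889 376.36577927]
B [148.35320057 307.58367742] [207.61611557 355.82372666]
[268.88911199 304.4660265 ]
[272.23156195 283.30406778]
[275.39756423 263.2592472 ]
t 1.675 tcp [0.5263 0.259  0.3605] F [-0.15  0.23 -0.05] w -0.0002
shift units [-0.0038  0.235  -0.0039] rot [ 0.0008 -0.      0.0008]
```

Emit:
{"op": "step_arm", "data": {"xyz": [[-0.002,0.11,-0.003],[-0.002,0.21,-0.003],[-0.002,0.225,-0.003],[-0.002,0.235,-0.003],[-0.002,0.245,-0.003],[-0.002,0.255,-0.003],[-0.002,0.255,-0.003]], "rotation": [[0,0,0],[0,0,0],[0,0,0],[0,0,0],[0,0,0],[0,0,0],[0,0,0]]}}

```text
clock: 2.55
tcp_pos: [0.5274, 0.2584, 0.2849]
orientation: [-1.385, -0.885, 0.879]
contact_force: [0.6, -0.5, 3.5]
grip_width: -0.0002
```

Run:
```python
from h import *
go(.527,.2575,.273)
f=r.grab_frame("scene"); save("s3.png",f,(340,20,520,220),3)
```

```text
t 2.55 tcp [0.5274 0.2584 0.2849] F [ 0.64 -0.5   3.48] w -0.0002
shift units [-0.0033  0.0396 -0.0001] rot [ 0.0013 -0.      0.0018]
```

View pics/s3.png

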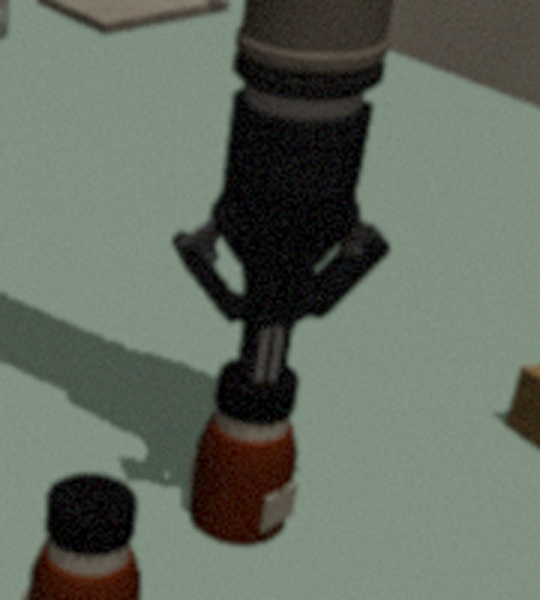

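Emit:
{"op": "step_arm", "data": {"xyz": [[0,0.006,0],[0,0.012,0],[0,0.018,0],[0,0.024,0],[0,0.03,0],[0,0.036,0],[0,0.036,0]], "rotation": [[0,0,0],[0,0,0],[0,0,0],[0,0,0],[0,0,0],[0,0,0],[0,0,0]]}}

```text
clock: 3.48
tcp_pos: [0.5274, 0.2584, 0.2747]
orientation: [-1.385, -0.885, 0.879]
contact_force: [-1.1, 0.0, 5.4]
grip_width: -0.0004
```

Emit:
{"op": "step_arm", "data": {"xyz": [[0,0.004,0],[0,0.008,0],[0,0.012,0],[0,0.012,0]], "rotation": [[0,0,0],[0,0,0],[0,0,0],[0,0,0]]}}

```text
clock: 3.98
tcp_pos: [0.528, 0.2585, 0.2735]
orientation: [-1.385, -0.886, 0.877]
contact_force: [-4.1, -2.7, 18.4]
grip_width: 0.0
```

Emit:
{"op": "step_arm", "data": {"xyz": [[0,-0.1,0],[0,-0.2,0],[0,-0.3,0],[0,-0.3,0]], "rotation": [[0,0,0],[0,0,0],[0,0,0],[0,0,0]]}}

```text
clock: 4.47
tcp_pos: [0.5282, 0.2584, 0.3659]
orientation: [-1.385, -0.89, 0.873]
contact_force: [0.6, 0.9, -0.7]
grip_width: 0.0
```

Run:
```python
from h import *
go(.582,.0935,.36)
f=r.grab_frame("scene"); save("s4.png",f,(340,100,480,220),5)
```

```text
t 4.475 tcp [0.5282 0.2584 0.3659] F [ 0.62  0.9  -0.71] w 0.0
shift units [-0.422   0.018  -0.3951] rot [ 0.0034 -0.      0.0057]
```

View pics/s4.png

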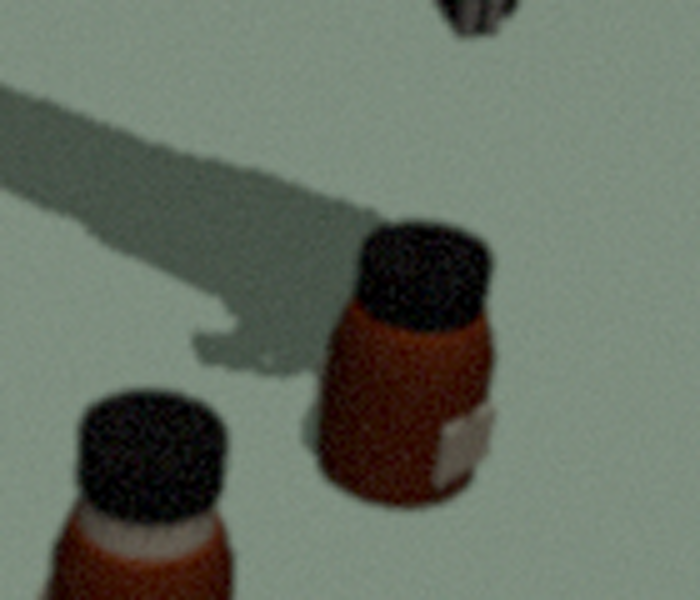

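The first jar's ring is gone: lid A is home and the jar stands upright. Next is B.

Emit:
{"op": "step_arm", "data": {"xyz": [[-0.14,0.0,-0.13],[-0.28,0.0,-0.26],[-0.422,0.018,-0.395],[-0.422,0.018,-0.395],[-0.422,0.018,-0.395]], "rotation": [[0.003,0,0.006],[0.003,0,0.006],[0.003,0,0.006],[0.003,0,0.006],[0.003,0,0.006]]}}

```text
clock: 5.15
tcp_pos: [0.581, 0.0935, 0.3572]
orientation: [-1.385, -0.877, 0.885]
contact_force: [0.5, 1.0, 0.7]
grip_width: 0.0003
```

Run:
```python
from h import *
go(.582,.0935,.295)
o=r.get_obs();f=r.grab_frame("wrist"); save("w5.png",f)
M=np.eye(4);M[:3,:3]=R.from_rotvec(o['orientation']).as_matrix();M[:3,3]=o['tcp_pos']
C=M@f['mount']; g=dict(f,position=C[:3,3],attitude=R.from_matrix(C[:3,:3]).as_rotvec())
a=np.linspace(0,2*np.pi,60)
q=proj(g,np.c_[.582+.025*np.cos(a),.0935+.025*np.sin(a),a*0+.114]); print(q.min(0),q.max(0))
```

```text
t 5.15 tcp [0.581  0.0935 0.3572] F [0.47 1.   0.67] w 0.0003
shift units [ 0.0021  0.2074 -0.0036] rot [-0.0018 -0.     -0.0025]
[292.54479682 177.08701816] [366.92664583 246.60357471]
```

View pics/w5.png

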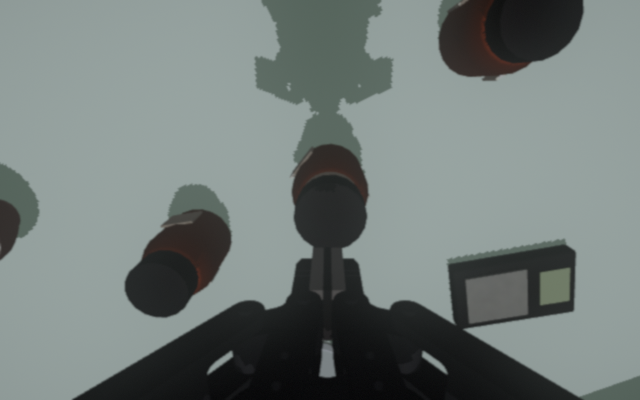

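Emit:
{"op": "step_arm", "data": {"xyz": [[0.002,0.1,-0.003],[0.002,0.195,-0.003],[0.002,0.21,-0.003],[0.002,0.22,-0.003],[0.002,0.23,-0.003],[0.002,0.24,-0.003],[0.002,0.24,-0.003]], "rotation": [[-0.002,0,-0.002],[-0.002,0,-0.002],[-0.002,0,-0.002],[-0.002,0,-0.002],[-0.002,0,-0.002],[-0.002,0,-0.002],[-0.002,0,-0.002]]}}

```text
clock: 6.08
tcp_pos: [0.5821, 0.0947, 0.2861]
orientation: [-1.385, -0.884, 0.881]
contact_force: [-0.1, -0.1, 2.2]
grip_width: 0.0001
```

Run:
```python
from h import *
go(.582,.0935,.274)
f=r.grab_frame("scene"); save("s6.png",f,(290,80,490,260),3)
```

```text
t 6.075 tcp [0.5821 0.0947 0.2861] F [-0.1  -0.05  2.15] w 0.0001
shift units [-0.0037  0.0404 -0.0014] rot [ 0.001  -0.      0.0006]
```

View pics/s6.png

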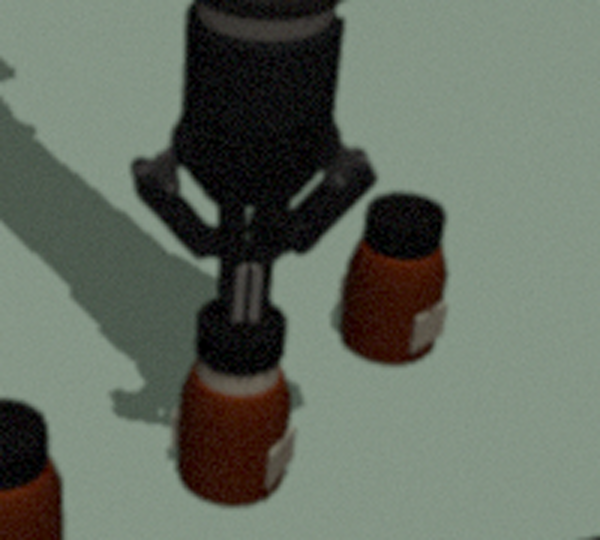

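The tip is centred on lid B, with the ring still showing. I'll press on.

Emit:
{"op": "step_arm", "data": {"xyz": [[0,0.006,0],[0,0.012,0],[0,0.018,0],[0,0.024,0],[0,0.03,0],[0,0.036,0],[0,0.042,0],[0,0.046,0],[0,0.046,0]], "rotation": [[0,0,0],[0,0,0],[0,0,0],[0,0,0],[0,0,0],[0,0,0],[0,0,0],[0,0,0],[0,0,0]]}}

```text
clock: 7.25
tcp_pos: [0.5822, 0.0946, 0.2735]
orientation: [-1.385, -0.884, 0.881]
contact_force: [-3.0, -0.2, 9.5]
grip_width: -0.0002
```

Emit:
{"op": "step_arm", "data": {"xyz": [[0,0.004,0],[0,0.008,0],[0,0.008,0]], "rotation": [[0,0,0],[0,0,0],[0,0,0]]}}

```text
clock: 7.62
tcp_pos: [0.5826, 0.0946, 0.2735]
orientation: [-1.385, -0.885, 0.879]
contact_force: [-7.2, -0.3, 19.5]
grip_width: -0.0002
```

Hard stop at 19.5 N with no further travel, so I'll retract.

Emit:
{"op": "step_arm", "data": {"xyz": [[0,-0.1,0],[0,-0.2,0],[0,-0.35,0],[0,-0.5,0],[0,-0.5,0]], "rotation": [[0,0,0],[0,0,0],[0,0,0],[0,0,0],[0,0,0]]}}

```text
clock: 8.25
tcp_pos: [0.583, 0.0941, 0.4274]
orientation: [-1.387, -0.891, 0.873]
contact_force: [0.7, 0.2, -1.1]
grip_width: -0.0001
```

```bash
python3 - <<'E'
from h import *
go(.582,.0935,.36)
f=r.grab_frame("scene"); save("s7.png",f,(130,110,460,290),2.4)
f.pop; np.save("scene.npy",f,allow_pickle=True)
import re
E
sed -i 's/(.529,.2565,.113),(.583,.0925,.114)/(.527,.2575,.1),(.582,.0935,.1)/' ov.py; python3 ov.py
```

```text
t 8.25 tcp [0.583  0.0941 0.4274] F [ 0.7   0.17 -1.1 ] w -0.0001
shift units [-0.0051  0.2247  0.0039] rot [ 0.0049 -0.      0.0049]
```

View pics/s7.png

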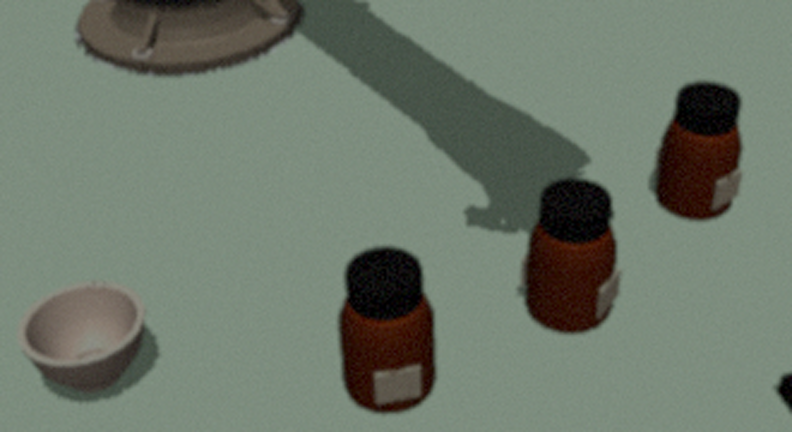

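View pics/ov1.png

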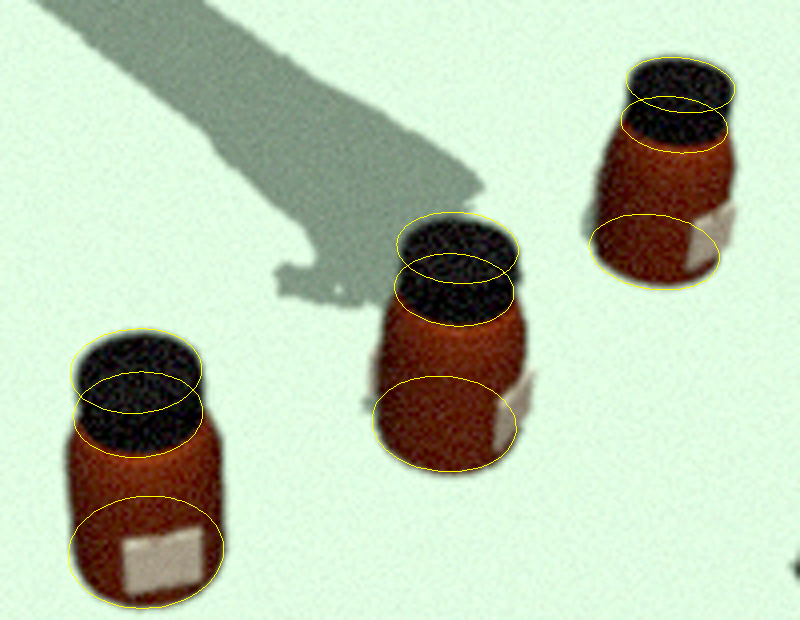

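All three lids match a lid top at 100 mm, no ring shows, and the jar bases have not moved. The mortar and closed jar are in place.

```bash
python3 -c "
from bench import r
print(r.hand_in())"
```

```text
the job is handed in; nothing more can be done
None
```

I pressed both proud lids fully home with the closed fingertips and handed the job in at about 8.3 s. No verdict was reported.

- **Lids:** Each press ended on a hard stop, at 18 N for the first jar and 19.5 N for the second, with the fingertips about 100 mm above the bench.
- **Last scene picture:** No white ring shows on either jar. The lids match the outlines drawn for a 100 mm lid top to within about 2 mm. Both jars stand upright where they started.
- **Closed jar and mortar:** The robot did not go near either one. The closed jar still matches its starting outline. The mortar looks unmoved, but I did not re-measure it.
- **Robot:** It was clear of everything at hand-in, with the fingertips about 250 mm above the bench.

No check failed. During the second press the sideways force reached about 7 N, but that jar's base did not visibly move.

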